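# Refit the press control box cover

### The job

The control box of the transfer press stands open after service. Refit its long grey cover by the orange handle: tilt it, tuck its edge in under the fixed lip, then lay it down flat inside the opening so that it rests on both ledges, and let go. Leave the short black cover lying where it is.

Things in the scene. Friction and masses are not known exactly. Their poses are not given: they have to be found in the camera images.
- cover: Cover to refit: painted grey metal plate 172 (x) x 120 (y) x 6 mm, about 0.4 kg, lying handle up. Origin: centre of its underside, z up. Orange bridge handle along y, 15 mm to the +x side of the centre: bar 16 mm thick (x), 90 mm long (y), from 40 to 66 mm above the underside, on a 12 mm wide post at each end. Grip the bar across its thickness, fingers closing along x.
- control_box: Fixed grey box with an open well in its top. Origin: at bench height under the well's centre, z up. Well: x -98 to +98 mm, y -73 to +73 mm; its upright walls end 110 mm above the bench; box spans x -166 to +104, y -79 to +79. Its -x end (robot side) has a deck with two red switches that overhangs the well as a lip. Fitted, the cover has 24 mm play in x, 26 mm in y.
- lip_edge (a point): Middle of the free edge of the fixed lip, on its underside, 106 mm above the bench, axes as the box. The lip, 4 mm thick, covers the well from x -98 to -58 mm, so the opening is only 156 mm long. Two full-width aluminium ledges, tops 72 mm above the bench: x -98 to -53 mm (beneath the lip, 34 mm free height) and x +53 to +98 mm (box frame). Between them a deep hole with electronics.
- short_cover: Another machine's cover, to be left alone: black plastic square plate 112 x 112 x 6 mm with the same orange handle across its middle, along its y (bar 40 to 66 mm above the underside). Origin: centre of its underside.
Things that resemble listed ones, but are neither listed nor needed, are in the scene too. What is shaped like the cover but purple or red is not meant.

How it is judged:
By the outcome, as a careful person would: the job done as asked, in the order asked, and still so for the second after the job is handed in, with the robot touching nothing.
It also fails if it takes over 42 s, if anything falls off the work surface, if the arm or the gripper's body presses on something with over 40 N, if the wrist force passes 120 N, or if a joint passes its speed limit or range.

### The arm

A 6-joint arm with a two-finger parallel gripper is mounted at the origin on the work surface. World frame = base frame: x ahead of the robot, y to its left, z up, the work surface at z = 0. Lengths are in m, angles in degrees, forces in N, time in s.
With the tool pointing down it reaches from about 0.4 to 0.825 m from the base axis. Payload 7 kg.
Tool frame: the origin (TCP) lies at the very end of the fingers, on their centre line; the grasp point (between the pads) lies 19 mm behind it; z points along the fingers, y is the line along which they close (so a half turn about z gives the same grasp; the last joint's range is limited). The gripper opens to 88 mm and grips with 3 to 60 N. Pads are 19 mm wide; open, the fingers measure 130 mm over their backs; the gripper's body (78 mm by 193 mm) begins 47 mm behind the grasp point.
Start: joints at [-48.982, 20.546, 0.682, 0, -70.136, -16.507], TCP at [0.28, -0.614, 0.227] pointing down, gripper open.
Joint ranges: [-176.03, 176.03], [-82.01, 121.73], [-58.28, 71.71], [-173.87, 95.51], [-174.79, -0.11], [-173.66, 173.66]. Speed limits (degrees/s): [136.94, 136.94, 172.46, 180, 180, 180].

### API

Orientations are given as [roll, pitch, yaw] about the fixed x, y, z axes, in that order (R = Rz(yaw) Ry(pitch) Rx(roll)).
In Python, from plant import ctrl, cams, workorder gives the robot as it stands.
- The arm moves only by the tool play_rows, never from a script. Its argument "motion" is a list of rows, each an object of numbers: "x", "y", "z": the shift along the tool's x, y, z normalised to -1 to 1, where 1 is 0.025 m; "rx", "ry", "rz": the turn, a rotation vector about the tool's x, y, z normalised to -1 to 1, where 1 is 4 degrees. A call has 1 to 20 rows; each row shifts and turns the commanded pose from where the row before left it, along the tool's axes as they then stand; what a row does not reach is not made up. A row lasts 1/8 s, in which the tool goes at most 62.5 mm and 10.7 degrees, less where a joint would pass 70% of its speed; a pose out of reach is approached as far as the arm can. A call with a number of a shift or a turn outside -1 to 1 is refused whole. A call with a gripper value outside its range is refused whole. "fingers" is the opening, from -1 (shut) to 1 (fully open), set as the call begins (left out, the last holds). The fingers move at their own pace and stop on an object; the grip force is fixed at half the most. Time passes only in rows, so rows that do not move let the fingers close. It gives the time, the measured TCP pose, the force, the opening and the grip force at its end, in the units of the state.
- ctrl.get_obs(): the state, without advancing time (a new reading comes with each control period).
- cams.snapshot(name): name is "scene" or "top" or "wrist"; returns the picture (480x640x3 uint8, blue, green, red); there is no depth.
- cams.get_calibration(name): a dict with "vertical_fov" (degrees; the focal length in pixels is half the picture's height over the tangent of half this angle, whatever the lens; pixels are square), "cx", "cy" (the principal point, pixels), "k1" (the pictures are not rectified: a ray, as slopes to the right and down, at radius r is drawn at 1 + k1 r^2 times it, then the intrinsics apply), "position" and "rotation" of the camera in the world. Camera axes: x right, y up, looking along -z (the intrinsics and any distortion apply to the point x, -y, -z); pixel columns grow to the right and rows downward; lengths in m; the calibration is good to about 2 mm. A picture is of the moment at which its call begins: read the wrist's pose just before it. get_calibration takes no time and is no camera call; for the wrist camera it gives the pose at the moment of the call.
- workorder.close_job(): hands the job in; it is judged then, once.
The state is a dict: "clock": time; "joint_pos": joint angles; "qvel": joint speeds; "tau": joint torques, N m; "tool_pos": TCP position; "orientation": TCP orientation; "force": force on the tool from outside, world axes, zero at the start; "moment": the same for the moment, N m; "opening": finger opening in m; "gripper_force": force on a finger pad.
Only numpy, scipy, OpenCV 4.12 (cv2) and the standard library are available. Lean on these libraries where they do the work, as an engineer would, in place of code of your own. Each camera call takes 0.05 s, during which the arm holds its last target. There are 200 camera calls.

## Working session

There is one attempt and no reset: what is moved stays moved. The work goes in short steps, Python scripts to look and compute and a tool call to move; the robot and the scene stay as the last step left them, time stands still between calls to the robot, and variables do not carry over. Pictures are saved under pics/ and viewed, at most 10 in all, crops included, and the job is handed in when it is done.

Besides the shell and the picture viewer there is one more tool, called after "Call:" as name(argument=value, ...) on one line, values as JSON. play_rows: Moves the arm, as the interface text tells. Its arguments: {"type":"object","properties":{"motion":{"type":"array"},"fingers":{"type":"number"}},"required":["motion"]}

```bash
ls; mkdir -p pics
python3 - <<'E'
from plant import ctrl,cams,workorder
import cv2
for n in ("scene","top"):
    cv2.imwrite(f"pics/{n}0.png",cams.snapshot(n)); print(n,cams.get_calibration(n))
print(ctrl.get_obs())
E
```

```text
pics
scene {'vertical_fov': 48.92578525728094, 'cx': 320.86293538560113, 'cy': 235.47895558365434, 'k1': -0.12082897825103386, 'position': array([ 0.91660166, -0.70116689,  0.96189357]), 'rotation': array([39.28392779, -0.7660346 , 31.92342733])}
top {'vertical_fov': 42.85700509758648, 'cx': 327.19217258292866, 'cy': 228.9157295777184, 'k1': 0.05807668533476826, 'position': array([ 0.39692929, -0.12923943,  1.55906485]), 'rotation': array([  5.71351293,   0.91284864, -90.16304321])}
{'clock': 0.1, 'joint_pos': array([-4.89804039e+01,  2.05877727e+01,  6.37884783e-01, -1.69506811e-02,
       -7.01357481e+01, -1.65065957e+01]), 'qvel': array([ 0.00146523,  0.00742066,  0.0838136 ,  0.14858491, -0.00414383,
        0.10096721]), 'tau': array([-1.49758263e-03, -5.84161806e+01,  2.93752903e+01,  7.01555595e+00,
        1.01525339e-02, -1.99050487e-05]), 'tool_pos': array([ 0.27983786, -0.61377086,  0.22570522]), 'orientation': array([ 1.79913365e+02, -9.05478302e-03, -1.55492764e+02]), 'force': array([ 0.1590496 , -0.78981714,  0.60499844]), 'moment': array([-0.03369477,  0.01683074, -0.051442  ]), 'gripper_force': 0.0, 'opening': 0.08749212047788317}
```

View pics/top0.png

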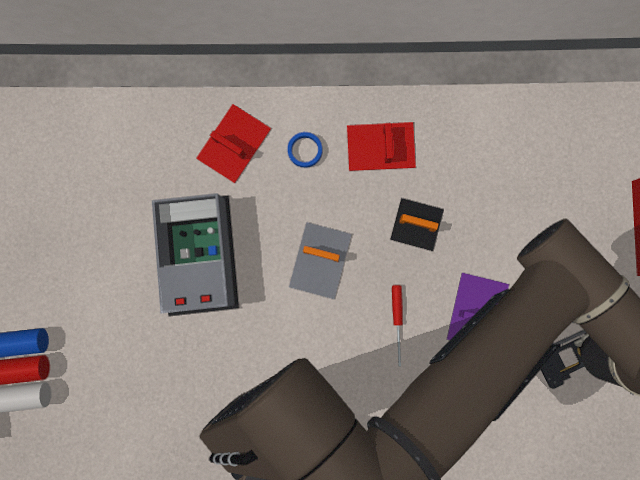

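View pics/scene0.png

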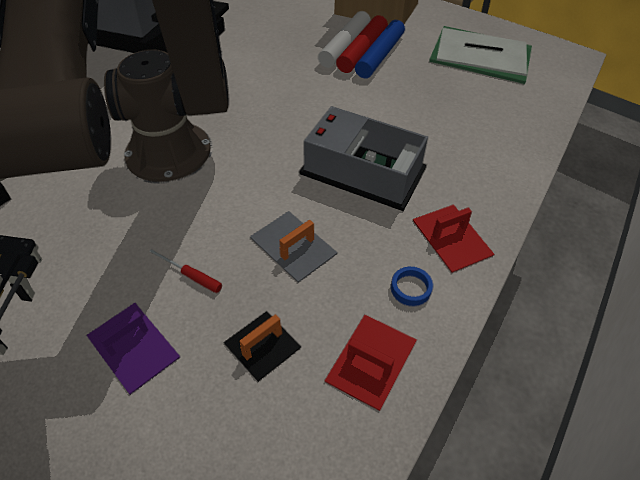

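The top picture shows the box at about (196,255) with its lip and switches at the bottom (robot side). These objects could be the cover:
- Grey plate with orange handle at (321,260). This fits "long grey, orange handle".
- Black square at (417,225), the short cover.
- Red plates at (234,143) and (381,147), and a purple plate at (478,305). All three are decoys.

I'll confirm the grey one in a crop and measure it.

```bash
cat > h.py <<'E'
import numpy as np, cv2
from scipy.spatial.transform import Rotation as Rn
from plant import ctrl,cams,workorder
def RM(e): return Rn.from_euler('xyz',e,degrees=True).as_matrix()
def ray(c,px):
    f=240/np.tan(np.radians(c['vertical_fov']/2)); px=np.atleast_2d(px).astype(float)
    d=(px-[c['cx'],c['cy']])/f; s=d.copy()
    for _ in range(30): s=d/(1+c['k1']*(s**2).sum(1,keepdims=True))
    return np.c_[s[:,0],-s[:,1],-np.ones(len(s))]@RM(c['rotation']).T
def onz(c,px,z):
    r=ray(c,px); p=np.array(c['position']); return p+r*((z-p[2])/r[:,2:])
def proj(c,P):
    f=240/np.tan(np.radians(c['vertical_fov']/2)); q=(np.atleast_2d(P)-c['position'])@RM(c['rotation'])
    s=np.c_[q[:,0]/-q[:,2],q[:,1]/q[:,2]]; s=s*(1+c['k1']*(s**2).sum(1,keepdims=True)); return s*f+[c['cx'],c['cy']]
def hsv(im): return cv2.cvtColor(im,cv2.COLOR_BGR2HSV)
E
python3 - <<'E'
from h import *
im=cv2.imread('pics/top0.png'); c=cams.get_calibration('top'); H=hsv(im)
a=im[180:330,140:380]; cv2.imwrite('pics/crop1.png',cv2.resize(a,None,fx=3.3,fy=3.3,interpolation=cv2.INTER_CUBIC))
print(H[275,310],H[235,320],H[330,300],H[250,270], H[280,195],H[205,192],H[265,228],H[252,320],H[220,157])
grey=cv2.inRange(H,(100,20,60),(135,80,190)); org=cv2.inRange(H,(5,150,90),(20,255,255))
for nm,m in(('grey',grey),('org',org)):
    m=cv2.morphologyEx(m,cv2.MORPH_CLOSE,np.ones((5,5)))
    for k in cv2.findContours(m,0,2)[0]:
        if cv2.contourArea(k)>150:
            r=cv2.minAreaRect(k); b=cv2.boxPoints(r); print(nm,cv2.contourArea(k),b.round(1).tolist()); print(onz(c,b,.006 if nm=='grey' else .066)[:,:2].round(4).tolist())
E
```

```text
[120  11 116] [120  17 119] [ 13  23 177] [ 11  25 173] [113  16 124] [ 30   2 167] [115  25  62] [ 14 226 201] [132  22  58]
grey 319.5 [[159.0, 287.0], [194.0, 287.0], [194.0, 311.0], [159.0, 311.0]]
[[0.4068, 0.3206], [0.4063, 0.2324], [0.3462, 0.2311], [0.3467, 0.319]]
grey 171.5 [[289.0, 286.1000061035156], [295.0, 263.5], [325.70001220703125, 271.70001220703125], [319.70001220703125, 294.20001220703125]]
[[0.4075, -0.0079], [0.4646, -0.0229], [0.4436, -0.1008], [0.3867, -0.0855]]
grey 203.5 [[187.5, 268.0], [216.89999389648438, 261.29998779296875], [227.1999969482422, 305.8999938964844], [197.8000030517578, 312.70001220703125]]
[[0.4542, 0.2499], [0.4711, 0.1756], [0.3583, 0.1477], [0.3418, 0.2215]]
grey 867.5 [[290.70001220703125, 280.70001220703125], [306.5, 222.6999969482422], [350.1000061035156, 234.60000610351562], [334.29998779296875, 292.5]]
[[0.4212, -0.0122], [0.5686, -0.0522], [0.5376, -0.1633], [0.3909, -0.1224]]
grey 586.0 [[150.89999389648438, 201.3000030517578], [171.6999969482422, 199.39999389648438], [179.1999969482422, 282.0], [158.39999389648438, 283.8999938964844]]
[[0.6256, 0.3468], [0.6303, 0.2939], [0.4191, 0.2701], [0.4146, 0.3223]]
grey 445.5 [[211.89999389648438, 194.39999389648438], [222.89999389648438, 193.3000030517578], [234.5, 303.6000061035156], [223.60000610351562, 304.79998779296875]]
[[0.6428, 0.191], [0.6456, 0.1629], [0.364, 0.1295], [0.3613, 0.157]]
org 199.5 [[302.29998779296875, 251.6999969482422], [304.0, 245.10000610351562], [339.20001220703125, 254.5], [337.3999938964844, 261.1000061035156]]
[[0.4906, -0.0447], [0.5069, -0.0491], [0.4836, -0.1351], [0.4673, -0.1306]]
org 269.5 [[399.0, 221.6999969482422], [401.6000061035156, 212.39999389648438], [438.5, 222.8000030517578], [435.8999938964844, 232.10000610351562]]
[[0.5634, -0.2818], [0.5862, -0.2885], [0.5602, -0.378], [0.5374, -0.3712]]
```

View pics/crop1.png

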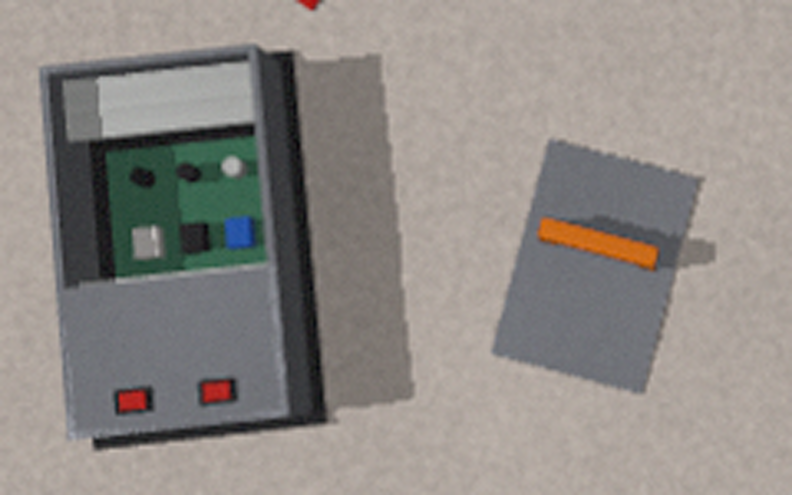

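The crop confirms the grey plate with the orange bar at (321,253). The handle is offset toward the far (+x) end, so the cover's yaw is near -15°. The box rim and lip edge are also clear. Next I'll work out the poses from the corners.

```bash
cat >> h.py <<'E'
def fit(mod,meas):
    mod=np.array(mod,float);meas=np.array(meas)[:,:2]; a=mod-mod.mean(0);b=meas-meas.mean(0)
    t=np.arctan2((a[:,0]*b[:,1]-a[:,1]*b[:,0]).sum(),(a*b).sum()); R=np.array([[np.cos(t),-np.sin(t)],[np.sin(t),np.cos(t)]])
    o=meas.mean(0)-R@mod.mean(0); return o,np.degrees(t),np.linalg.norm(mod@R.T+o-meas,axis=1)
def delta(p,yaw,tilt=0.):
    "units from the present pose to TCP p, tool y at world heading yaw+180, tilted by tilt deg (+x end up)"
    o=ctrl.get_obs(); R0=RM(o['orientation'])
    R1=Rn.from_euler('z',yaw,degrees=True).as_matrix()@Rn.from_euler('y',-tilt,degrees=True).as_matrix()@RM([180,0,-90])
    rv=Rn.from_matrix(R0.T@R1).as_rotvec(degrees=True)/4
    d=np.array(p)-o['tool_pos']
    print('shift(now axes)',(R0.T@d/.025).round(2),'turn',rv.round(2),'shift(target axes)',(R1.T@d/.025).round(2),'mm',(d*1000).round(1))
E
python3 - <<'E'
from h import *
c=cams.get_calibration('top')
cov=np.array([[551,140],[702,178],[643,392],[493,353]])/3.3+[140,180]
M=np.array([[86,60],[86,-60],[-86,-60],[-86,60]])/1e3
o,t,e=fit(M,onz(c,cov-.3,.006)); print('cover',o,t,e)
hb=onz(c,[[302.3,251.7],[304,245.1],[339.2,254.5],[337.4,261.1]],.066).mean(0); print('handle',hb)
R=RM([0,0,t])[:2,:2]; print('handle from cover',o+R@[.015,0])
box=np.array([[41,68],[257,46],[290,413],[70,438]])/3.3+[140,180]
B=np.array([[104,79],[104,-79],[-166,-79],[-166,79]])/1e3
o2,t2,e=fit(B,onz(c,box-.3,.110)); print('box',o2,t2,e)
lip=np.array([[65,287],[272,265]])/3.3+[140,180]-.3
R=RM([0,0,t2])[:2,:2]; print('lip in box',(onz(c,lip,.11)[:,:2]-o2)@R)
hx=o+RM([0,0,t])[:2,:2]@[.015,0]
delta([*hx,.226],t); delta([*hx,.036],t)
E
```

```text
cover [ 0.47303511 -0.08821546] -15.144695263427927 [0.00165515 0.00072087 0.00179946 0.00044427]
handle [ 0.48707488 -0.08984366  0.066     ]
handle from cover [ 0.48751415 -0.09213433]
box [0.51857812 0.22343347] 5.947042985886262 [0.00136755 0.00208156 0.00194351 0.00148974]
lip in box [[-0.05728679  0.07377247]
 [-0.0576586  -0.07498272]]
shift(now axes) [-1.621e+01  1.554e+01  1.000e-02] turn [ 2.000e-02  1.000e-02 -1.259e+01] shift(target axes) [-2.231e+01 -2.570e+00 -1.000e-02] mm [2.077e+02 5.216e+02 3.000e-01]
shift(now axes) [-16.22  15.53   7.61] turn [ 2.000e-02  1.000e-02 -1.259e+01] shift(target axes) [-22.31  -2.57   7.59] mm [ 207.7  521.6 -189.7]
```

Call:
play_rows(motion=[{"rz": -0.97}, {"rz": -0.97}, {"rz": -0.97}, {"rz": -0.97}, {"rz": -0.97}, {"rz": -0.97}, {"rz": -0.97}, {"rz": -0.97}, {"rz": -0.97}, {"rz": -0.97}, {"rz": -0.97}, {"rz": -0.97}, {"rz": -0.95}, {"x": -1}, {"x": -1}, {"x": -1}, {"x": -1}, {"x": -1}, {"x": -1}, {"x": -1}], fingers=1)

```text
$.motion[0]: bad value
```

Call:
play_rows(motion=[{"x": -1, "y": -0.2}, {"x": -1, "y": -0.2}, {"x": -1, "y": -0.2}, {"x": -1, "y": -0.2}, {"x": -1, "y": -0.2}, {"x": -1, "y": -0.2}, {"x": -1, "y": -0.2}, {"x": -1, "y": -0.2}, {"x": -1, "y": -0.2}, {"x": -1, "y": -0.2}, {"x": -1, "y": -0.2}, {"x": -1, "y": -0.2}, {"x": -1, "y": -0.17}, {"x": -1, "z": 1}, {"x": -1, "z": 1}, {"x": -0.3, "z": 1}, {"z": 0}, {"z": 0}])

```text
$.motion[0]: bad value
```

Run:
```python
from h import *
o=ctrl.get_obs();print(o['clock'],o['joint_pos'].round(1))
hx=[.4875,-.0915]; delta([*hx,.036],-15.1)
c=cams.get_calibration('wrist'); im=cams.snapshot('wrist'); cv2.imwrite('pics/w1.png',im)
m=cv2.inRange(hsv(im),(5,150,60),(22,255,255))
k=max(cv2.findContours(m,0,2)[0],key=cv2.contourArea); b=cv2.boxPoints(cv2.minAreaRect(k)); print(b,cv2.contourArea(k)); w=onz(c,b,.066); print(w,w.mean(0))
```

```text
0.1 [-49.   20.6   0.6  -0.  -70.1 -16.5]
shift(now axes) [-16.23  15.55   7.61] turn [ 2.00e-02  1.00e-02 -1.26e+01] shift(target axes) [-22.33  -2.58   7.59] mm [ 207.7  522.3 -189.7]
[[450.7842  359.63443]
 [638.9747  353.2551 ]
 [639.43384 366.79886]
 [451.24335 373.1782 ]] 1720.0
[[ 0.35332367 -0.43615381  0.066     ]
 [ 0.26846983 -0.253826    0.066     ]
 [ 0.28130841 -0.2425746   0.066     ]
 [ 0.36669638 -0.42775196  0.066     ]] [ 0.31744957 -0.34007659  0.066     ]
```

View pics/w1.png

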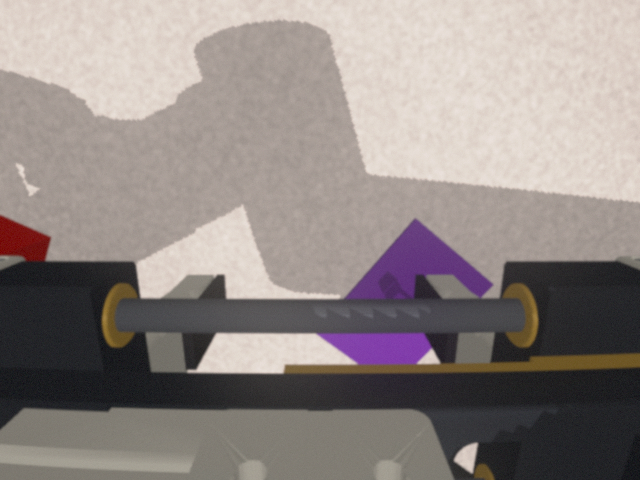

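Both moves were refused, so the arm is still at the start. The wrist view shows only the purple decoy between the fingers at (415,300). Rows probably need all six numbers, so I'll try one turn row that way.

Call:
play_rows(motion=[{"x": 0, "y": 0, "z": 0, "rx": 0, "ry": 0, "rz": -0.97}, {"x": 0, "y": 0, "z": 0, "rx": 0, "ry": 0, "rz": -0.97}, {"x": 0, "y": 0, "z": 0, "rx": 0, "ry": 0, "rz": -0.97}, {"x": 0, "y": 0, "z": 0, "rx": 0, "ry": 0, "rz": -0.97}, {"x": 0, "y": 0, "z": 0, "rx": 0, "ry": 0, "rz": -0.97}, {"x": 0, "y": 0, "z": 0, "rx": 0, "ry": 0, "rz": -0.97}, {"x": 0, "y": 0, "z": 0, "rx": 0, "ry": 0, "rz": -0.97}, {"x": 0, "y": 0, "z": 0, "rx": 0, "ry": 0, "rz": -0.97}, {"x": 0, "y": 0, "z": 0, "rx": 0, "ry": 0, "rz": -0.97}, {"x": 0, "y": 0, "z": 0, "rx": 0, "ry": 0, "rz": -0.97}, {"x": 0, "y": 0, "z": 0, "rx": 0, "ry": 0, "rz": -0.97}, {"x": 0, "y": 0, "z": 0, "rx": 0, "ry": 0, "rz": -0.97}, {"x": 0, "y": 0, "z": 0, "rx": 0, "ry": 0, "rz": -0.95}, {"x": -1, "y": 0, "z": 0, "rx": 0, "ry": 0, "rz": 0}, {"x": -1, "y": 0, "z": 0, "rx": 0, "ry": 0, "rz": 0}, {"x": -1, "y": 0, "z": 0, "rx": 0, "ry": 0, "rz": 0}, {"x": -1, "y": 0, "z": 0, "rx": 0, "ry": 0, "rz": 0}, {"x": -1, "y": 0, "z": 0, "rx": 0, "ry": 0, "rz": 0}, {"x": -1, "y": 0, "z": 0, "rx": 0, "ry": 0, "rz": 0}, {"x": -1, "y": 0, "z": 0, "rx": 0, "ry": 0, "rz": 0}], fingers=1)

```text
clock: 2.65
tool_pos: [0.3257, -0.4443, 0.2263]
orientation: [180.0, 0.0, -105.1]
force: [0.5, 0.2, 0.5]
opening: 0.0876
gripper_force: 0.0
```

Call:
play_rows(motion=[{"x": -1, "y": -0.2, "z": 0, "rx": 0, "ry": 0, "rz": 0}, {"x": -1, "y": -0.2, "z": 0, "rx": 0, "ry": 0, "rz": 0}, {"x": -1, "y": -0.2, "z": 0, "rx": 0, "ry": 0, "rz": 0}, {"x": -1, "y": -0.2, "z": 0, "rx": 0, "ry": 0, "rz": 0}, {"x": -1, "y": -0.2, "z": 0, "rx": 0, "ry": 0, "rz": 0}, {"x": -1, "y": -0.2, "z": 0, "rx": 0, "ry": 0, "rz": 0}, {"x": -1, "y": -0.2, "z": 0, "rx": 0, "ry": 0, "rz": 0}, {"x": -1, "y": -0.2, "z": 0, "rx": 0, "ry": 0, "rz": 0}, {"x": -1, "y": -0.2, "z": 0, "rx": 0, "ry": 0, "rz": 0}, {"x": -1, "y": -0.2, "z": 0, "rx": 0, "ry": 0, "rz": 0}, {"x": -1, "y": -0.2, "z": 0, "rx": 0, "ry": 0, "rz": 0}, {"x": -1, "y": -0.2, "z": 0, "rx": 0, "ry": 0, "rz": 0}, {"x": -1, "y": -0.18, "z": 0, "rx": 0, "ry": 0, "rz": 0}, {"x": -1, "y": 0, "z": 1, "rx": 0, "ry": 0, "rz": 0}, {"x": -1, "y": 0, "z": 1, "rx": 0, "ry": 0, "rz": 0}, {"x": -0.3, "y": 0, "z": 1, "rx": 0, "ry": 0, "rz": 0}, {"x": 0, "y": 0, "z": 0, "rx": 0, "ry": 0, "rz": 0}, {"x": 0, "y": 0, "z": 0, "rx": 0, "ry": 0, "rz": 0}])

```text
clock: 4.9
tool_pos: [0.4882, -0.0931, 0.1524]
orientation: [-180.0, -0.0, -105.1]
force: [-0.5, 0.2, -0.4]
opening: 0.0878
gripper_force: 0.0
```

Run:
```python
from h import *
o=ctrl.get_obs();print(o['clock'],o['joint_pos'].round(1))
delta([.4875,-.0915,.036],-15.1)
c=cams.get_calibration('wrist'); im=cams.snapshot('wrist'); cv2.imwrite('pics/w2.png',im)
m=cv2.inRange(hsv(im),(5,150,60),(16,255,255))
for k in cv2.findContours(m,0,2)[0]:
  if cv2.contourArea(k)>300:
    b=cv2.boxPoints(cv2.minAreaRect(k)); w=onz(c,b,.066); print(b.round().tolist(),w[:,:2].round(4).tolist(),w.mean(0))
```

```text
4.9 [ 11.9   7.4 -27.4   0.  -55.1 -27.1]
shift(now axes) [-0.06  0.05  4.66] turn [-0.01 -0.   -0.  ] shift(target axes) [-0.05  0.04  4.66] mm [  -0.7    1.6 -116.4]
[[312.0, 177.0], [334.0, 177.0], [334.0, 299.0], [312.0, 299.0]] [[0.4829, -0.1388], [0.4688, -0.135], [0.4907, -0.0506], [0.506, -0.0547]] [ 0.48708264 -0.09476059  0.066     ]
[[115.0, 0.0], [154.0, 0.0], [154.0, 13.0], [115.0, 13.0]] [[0.571, -0.2757], [0.5475, -0.2684], [0.55, -0.2614], [0.5736, -0.2687]] [ 0.56053062 -0.26854646  0.066     ]
```

View pics/w2.png

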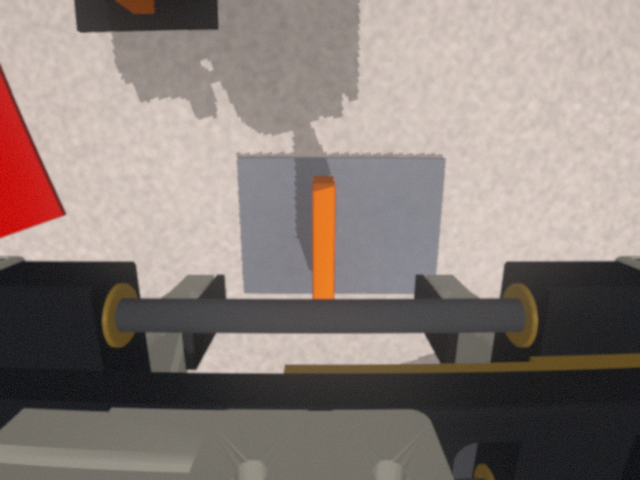

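The wrist view shows the orange bar at (323,237), centred between the fingers and square to them. I'll descend and close.

Call:
play_rows(motion=[{"x": 0, "y": 0, "z": 0.9, "rx": 0, "ry": 0, "rz": 0}, {"x": 0, "y": 0, "z": 0.9, "rx": 0, "ry": 0, "rz": 0}, {"x": 0, "y": 0, "z": 0.9, "rx": 0, "ry": 0, "rz": 0}, {"x": 0, "y": 0, "z": 0.9, "rx": 0, "ry": 0, "rz": 0}, {"x": 0, "y": 0, "z": 0.5, "rx": 0, "ry": 0, "rz": 0}, {"x": 0, "y": 0, "z": 0.5, "rx": 0, "ry": 0, "rz": 0}, {"x": 0, "y": 0, "z": 0, "rx": 0, "ry": 0, "rz": 0}, {"x": 0, "y": 0, "z": 0, "rx": 0, "ry": 0, "rz": 0}])

```text
clock: 5.95
tool_pos: [0.4883, -0.0928, 0.0371]
orientation: [-180.0, 0.0, -105.1]
force: [0.1, 0.3, 0.5]
opening: 0.0877
gripper_force: 0.0
```

Call:
play_rows(motion=[{"x": 0, "y": 0, "z": 0, "rx": 0, "ry": 0, "rz": 0}, {"x": 0, "y": 0, "z": 0, "rx": 0, "ry": 0, "rz": 0}, {"x": 0, "y": 0, "z": 0, "rx": 0, "ry": 0, "rz": 0}, {"x": 0, "y": 0, "z": 0, "rx": 0, "ry": 0, "rz": 0}, {"x": 0, "y": 0, "z": 0, "rx": 0, "ry": 0, "rz": 0}, {"x": 0, "y": 0, "z": 0, "rx": 0, "ry": 0, "rz": 0}, {"x": 0, "y": 0, "z": 0, "rx": 0, "ry": 0, "rz": 0}, {"x": 0, "y": 0, "z": 0, "rx": 0, "ry": 0, "rz": 0}], fingers=-1)

```text
clock: 6.95
tool_pos: [0.487, -0.0928, 0.0364]
orientation: [179.9, -0.0, -105.1]
force: [-2.5, 1.2, 1.8]
opening: 0.0159
gripper_force: 30.0
```

Gripped at 15.9 mm with 30 N. Now I'll lift, and turn the yaw by +21° about the tool axis on the way up.

Call:
play_rows(motion=[{"x": 0, "y": 0, "z": -0.4, "rx": 0, "ry": 0, "rz": 0}, {"x": 0, "y": 0, "z": -0.8, "rx": 0, "ry": 0, "rz": 0}, {"x": 0, "y": 0, "z": -0.8, "rx": 0, "ry": 0, "rz": 0}, {"x": 0, "y": 0, "z": -0.8, "rx": 0, "ry": 0, "rz": -0.75}, {"x": 0, "y": 0, "z": -0.8, "rx": 0, "ry": 0, "rz": -0.75}, {"x": 0, "y": 0, "z": -0.8, "rx": 0, "ry": 0, "rz": -0.75}, {"x": 0, "y": 0, "z": -0.8, "rx": 0, "ry": 0, "rz": -0.75}, {"x": 0, "y": 0, "z": -0.8, "rx": 0, "ry": 0, "rz": -0.75}, {"x": 0, "y": 0, "z": -0.8, "rx": 0, "ry": 0, "rz": -0.75}, {"x": 0, "y": 0, "z": -0.8, "rx": 0, "ry": 0, "rz": -0.76}, {"x": 0, "y": 0, "z": 0, "rx": 0, "ry": 0, "rz": 0}])

```text
clock: 8.32
tool_pos: [0.4884, -0.0927, 0.228]
orientation: [-179.8, 0.0, -84.1]
force: [1.1, 0.5, -5.2]
opening: 0.0158
gripper_force: 30.0
```

Run:
```python
from h import *
B=lambda x,z:[*(np.array([.5186,.2234])+RM([0,0,5.95])[:2,:2]@[x/1e3,0]),z/1e3]
o=ctrl.get_obs();print(o['clock'],o['joint_pos'].round(1))
delta(B(37.4,225),5.95); delta(B(37.4,225),5.95,20)
```

```text
8.325 [ 12.    3.4 -21.2   0.  -65.2  -6.1]
shift(now axes) [-12.45  -3.99   0.14] turn [-0.04  0.   -0.01] shift(target axes) [-12.45  -4.01   0.12] mm [ 67.4 320.   -3. ]
shift(now axes) [-12.45  -3.99   0.14] turn [ 4.96  0.   -0.01] shift(target axes) [-12.45  -3.72   1.48] mm [ 67.4 320.   -3. ]
```

Call:
play_rows(motion=[{"x": -0.6, "y": -0.2, "z": 0, "rx": 0, "ry": 0, "rz": 0}, {"x": -0.9, "y": -0.3, "z": 0, "rx": 0, "ry": 0, "rz": 0}, {"x": -0.9, "y": -0.3, "z": 0, "rx": 0, "ry": 0, "rz": 0}, {"x": -0.9, "y": -0.3, "z": 0, "rx": 0, "ry": 0, "rz": 0}, {"x": -0.9, "y": -0.3, "z": 0, "rx": 0, "ry": 0, "rz": 0}, {"x": -0.9, "y": -0.3, "z": 0, "rx": 0, "ry": 0, "rz": 0}, {"x": -0.9, "y": -0.3, "z": 0, "rx": 0, "ry": 0, "rz": 0}, {"x": -0.9, "y": -0.3, "z": 0, "rx": 0, "ry": 0, "rz": 0}, {"x": -0.9, "y": -0.3, "z": 0, "rx": 0, "ry": 0, "rz": 0}, {"x": -0.9, "y": -0.3, "z": 0, "rx": 0, "ry": 0, "rz": 0}, {"x": -0.9, "y": -0.3, "z": 0, "rx": 0, "ry": 0, "rz": 0}, {"x": -0.9, "y": -0.3, "z": 0, "rx": 0, "ry": 0, "rz": 0}, {"x": -0.9, "y": -0.3, "z": 0, "rx": 0, "ry": 0, "rz": 0}, {"x": -0.9, "y": -0.2, "z": 0, "rx": 0, "ry": 0, "rz": 0}, {"x": -0.15, "y": 0, "z": 0, "rx": 1, "ry": 0, "rz": 0}, {"x": 0, "y": 0, "z": 0, "rx": 1, "ry": 0, "rz": 0}, {"x": 0, "y": 0, "z": 0, "rx": 1, "ry": 0, "rz": 0}, {"x": 0, "y": 0, "z": 0, "rx": 1, "ry": 0, "rz": 0}, {"x": 0, "y": 0, "z": 0, "rx": 1, "ry": 0, "rz": 0}, {"x": 0, "y": 0, "z": 0, "rx": 0, "ry": 0, "rz": 0}])

```text
clock: 10.82
tool_pos: [0.5537, 0.2265, 0.2259]
orientation: [-160.1, -0.1, -84.0]
force: [0.3, -0.4, -5.0]
opening: 0.0158
gripper_force: 30.0
```

Run:
```python
from h import *
B=lambda x,z:[*(np.array([.5186,.2234])+RM([0,0,5.95])[:2,:2]@[x/1e3,0]),z/1e3]
o=ctrl.get_obs();print(o['clock'],o['joint_pos'].round(1))
delta(B(37.4,225),5.95,20);delta(B(37.4,151),5.95,20)
im=np.hstack([cams.snapshot('scene')[60:300,240:480],cams.snapshot('top')[160:400,80:320]])
cv2.imwrite('pics/s2.png',cv2.resize(im,(800,400),interpolation=cv2.INTER_CUBIC))
```

```text
10.825 [ 48.8   2.5 -33.6  20.8 -40.9 -57.1]
shift(now axes) [-0.02 -0.07  0.07] turn [ 0.02 -0.01  0.01] shift(target axes) [-0.02 -0.07  0.07] mm [ 2.1  0.8 -0.9]
shift(now axes) [-0.02  0.94  2.85] turn [ 0.02 -0.01  0.01] shift(target axes) [-0.02  0.94  2.85] mm [  2.1   0.8 -74.9]
```

View pics/s2.png

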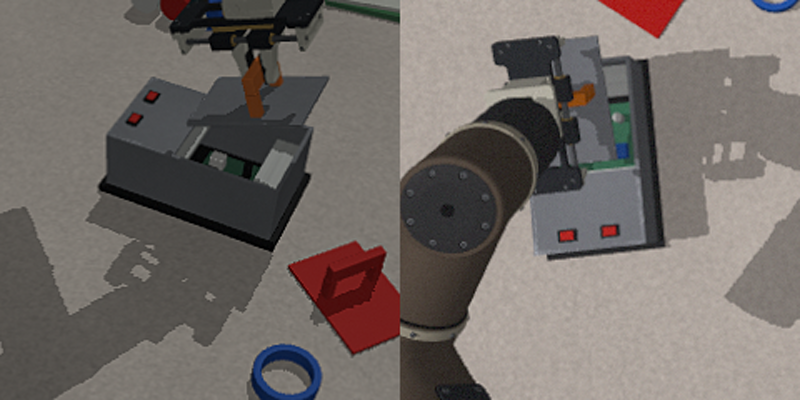

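The pictures show the cover tilted above the opening, low edge on the lip side at about (190,122) and far end up at (325,80). It is clear of the box, so I'll descend and then tuck it under the lip.

Call:
play_rows(motion=[{"x": 0, "y": 0.16, "z": 0.46, "rx": 0, "ry": 0, "rz": 0}, {"x": 0, "y": 0.16, "z": 0.48, "rx": 0, "ry": 0, "rz": 0}, {"x": 0, "y": 0.16, "z": 0.48, "rx": 0, "ry": 0, "rz": 0}, {"x": 0, "y": 0.16, "z": 0.48, "rx": 0, "ry": 0, "rz": 0}, {"x": 0, "y": 0.15, "z": 0.48, "rx": 0, "ry": 0, "rz": 0}, {"x": 0, "y": 0.15, "z": 0.47, "rx": 0, "ry": 0, "rz": 0}, {"x": 0, "y": 0, "z": 0, "rx": 0, "ry": 0, "rz": 0}, {"x": 0, "y": 0, "z": 0, "rx": 0, "ry": 0, "rz": 0}])

```text
clock: 11.92
tool_pos: [0.5577, 0.2274, 0.1519]
orientation: [-160.0, 0.0, -84.1]
force: [0.2, -0.2, -4.6]
opening: 0.0159
gripper_force: 30.0
```

Run:
```python
from h import *
B=lambda x,z:[*(np.array([.5186,.2234])+RM([0,0,5.95])[:2,:2]@[x/1e3,0]),z/1e3]
delta(B(37.4,151),5.95,20);delta(B(-5.6,151),5.95,20)
im=np.hstack([cams.snapshot('scene')[60:300,240:480],cams.snapshot('top')[160:400,80:320]])
cv2.imwrite('pics/s3.png',cv2.resize(im,(800,400),interpolation=cv2.INTER_CUBIC))
```

```text
shift(now axes) [-0.    0.08  0.01] turn [-0.01 -0.   -0.01] shift(target axes) [-0.    0.08  0.01] mm [-1.9 -0.2 -0.9]
shift(now axes) [-0.    1.7  -0.58] turn [-0.01 -0.   -0.01] shift(target axes) [-0.    1.7  -0.58] mm [-44.7  -4.6  -0.9]
```

View pics/s3.png

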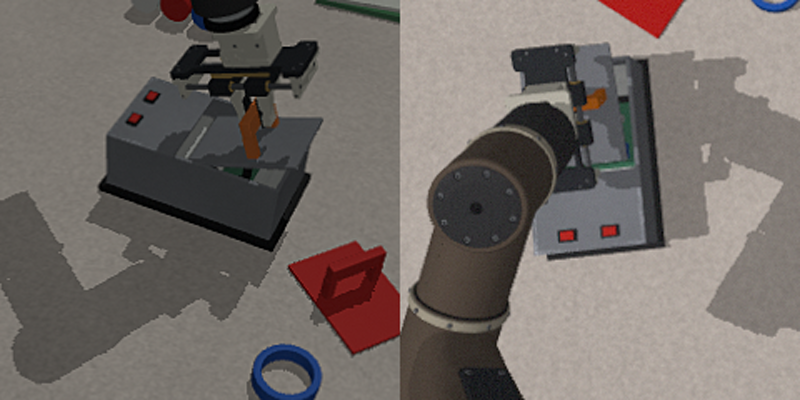

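No contact: the force is only the cover's weight. The low edge is inside the well in front of the lip (around (195,150) in the left view), so I'll tuck it now.

Call:
play_rows(motion=[{"x": 0, "y": 0.28, "z": -0.1, "rx": 0, "ry": 0, "rz": 0}, {"x": 0, "y": 0.28, "z": -0.1, "rx": 0, "ry": 0, "rz": 0}, {"x": 0, "y": 0.28, "z": -0.1, "rx": 0, "ry": 0, "rz": 0}, {"x": 0, "y": 0.28, "z": -0.1, "rx": 0, "ry": 0, "rz": 0}, {"x": 0, "y": 0.28, "z": -0.1, "rx": 0, "ry": 0, "rz": 0}, {"x": 0, "y": 0.28, "z": -0.08, "rx": 0, "ry": 0, "rz": 0}, {"x": 0, "y": 0, "z": 0, "rx": 0, "ry": 0, "rz": 0}, {"x": 0, "y": 0, "z": 0, "rx": 0, "ry": 0, "rz": 0}])

```text
clock: 13.02
tool_pos: [0.5134, 0.223, 0.151]
orientation: [-160.0, 0.0, -84.1]
force: [-0.7, 0.8, -3.1]
opening: 0.0159
gripper_force: 30.0
```

Run:
```python
from h import *
B=lambda x,z:[*(np.array([.5186,.2234])+RM([0,0,5.95])[:2,:2]@[x/1e3,0]),z/1e3]
o=ctrl.get_obs();print(o['clock'],o['joint_pos'].round(1),o['force'].round(1))
delta(B(-5.6,151),5.95,20)
# per-step plan: hold E while flattening
E0=np.array([-88.,82.]);prev=None
for i,th in enumerate([20,17,14,11,8,5,2,0]):
    t=np.radians(th); e=[-88,[82,81,80,79,77,75.5,74.5,73.5][i]]
    p=np.array([e[0]+101*np.cos(t)-36.5*np.sin(t),e[1]+101*np.sin(t)+36.5*np.cos(t)])
    if prev is not None:
        d=p-prev[0];a=np.radians(prev[1]); print(th,p.round(1),'y',((-d[0]*np.cos(a)-d[1]*np.sin(a))/25).round(2),'z',((d[0]*np.sin(a)-d[1]*np.cos(a))/25).round(2),'rx',(th-prev[1])/4)
    prev=(p,th)
```

```text
13.025 [ 50.9   3.2 -46.7  30.  -28.9 -69.9] [-0.7  0.8 -3.1]
shift(now axes) [ 0.    0.01 -0.01] turn [-0.    0.   -0.01] shift(target axes) [ 0.    0.01 -0.01] mm [-0.4 -0.1  0. ]
17 [ -2.1 145.4] y -0.06 z 0.25 rx -0.75
14 [  1.2 139.8] y -0.06 z 0.25 rx -0.75
11 [  4.2 134.1] y -0.06 z 0.25 rx -0.75
8 [  6.9 127.2] y -0.06 z 0.29 rx -0.75
5 [  9.4 120.7] y -0.06 z 0.27 rx -0.75
2 [ 11.7 114.5] y -0.07 z 0.25 rx -0.75
0 [ 13. 110.] y -0.05 z 0.18 rx -0.5
```

Call:
play_rows(motion=[{"x": 0, "y": -0.06, "z": 0.25, "rx": -0.75, "ry": 0, "rz": 0}, {"x": 0, "y": -0.06, "z": 0.25, "rx": -0.75, "ry": 0, "rz": 0}, {"x": 0, "y": -0.06, "z": 0.25, "rx": -0.75, "ry": 0, "rz": 0}, {"x": 0, "y": -0.06, "z": 0.29, "rx": -0.75, "ry": 0, "rz": 0}, {"x": 0, "y": -0.06, "z": 0.27, "rx": -0.75, "ry": 0, "rz": 0}, {"x": 0, "y": -0.07, "z": 0.25, "rx": -0.75, "ry": 0, "rz": 0}, {"x": 0, "y": -0.05, "z": 0.18, "rx": -0.5, "ry": 0, "rz": 0}, {"x": 0, "y": 0, "z": 0, "rx": 0, "ry": 0, "rz": 0}, {"x": 0, "y": 0, "z": 0, "rx": 0, "ry": 0, "rz": 0}])

```text
clock: 14.15
tool_pos: [0.532, 0.2246, 0.1103]
orientation: [-180.0, -0.0, -84.1]
force: [0.3, 0.4, -3.5]
opening: 0.0157
gripper_force: 30.0
```

Run:
```python
from h import *
B=lambda x,z:[*(np.array([.5186,.2234])+RM([0,0,5.95])[:2,:2]@[x/1e3,0]),z/1e3]
o=ctrl.get_obs();print(o['clock'],o['joint_pos'].round(1),o['force'].round(1),o['moment'].round(2))
delta(B(13,108.5),5.95)
im=np.hstack([cams.snapshot('scene')[60:300,240:480],cams.snapshot('top')[160:400,80:320]])
cv2.imwrite('pics/s4.png',cv2.resize(im,(800,400),interpolation=cv2.INTER_CUBIC))
```

```text
14.15 [ 42.3  17.3 -20.6   0.  -52.  -36.4] [ 0.3  0.4 -3.5] [-0.01  0.1  -0.01]
shift(now axes) [-0.01  0.02  0.07] turn [-0.01 -0.   -0.01] shift(target axes) [-0.01  0.02  0.07] mm [-0.4  0.2 -1.8]
```

View pics/s4.png

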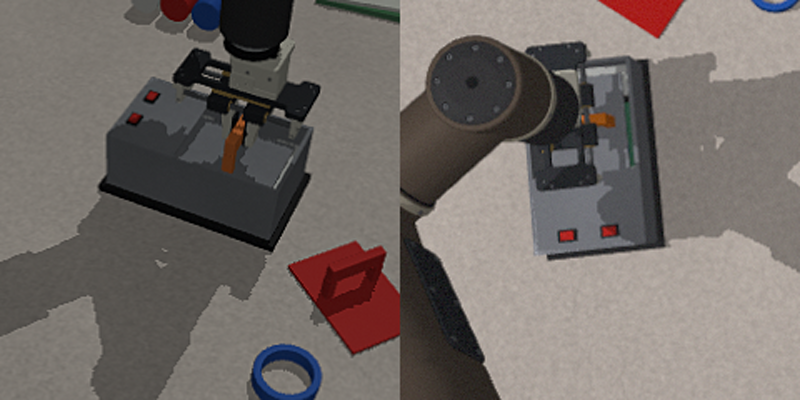

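The cover is flat in the well with its edge under the lip, and the arm still carries its weight. I'll lower it the last 2 mm or so and watch the force.

Call:
play_rows(motion=[{"x": 0, "y": 0, "z": 0.04, "rx": 0, "ry": 0, "rz": 0}, {"x": 0, "y": 0, "z": 0.03, "rx": 0, "ry": 0, "rz": 0}, {"x": 0, "y": 0, "z": 0, "rx": 0, "ry": 0, "rz": 0}, {"x": 0, "y": 0, "z": 0, "rx": 0, "ry": 0, "rz": 0}])

```text
clock: 14.75
tool_pos: [0.5319, 0.2247, 0.1087]
orientation: [-180.0, -0.0, -84.1]
force: [0.7, 0.5, -4.2]
opening: 0.0158
gripper_force: 30.0
```

Call:
play_rows(motion=[{"x": 0, "y": 0, "z": 0.03, "rx": 0, "ry": 0, "rz": 0}, {"x": 0, "y": 0, "z": 0.03, "rx": 0, "ry": 0, "rz": 0}, {"x": 0, "y": 0, "z": 0, "rx": 0, "ry": 0, "rz": 0}, {"x": 0, "y": 0, "z": 0, "rx": 0, "ry": 0, "rz": 0}])

```text
clock: 15.25
tool_pos: [0.532, 0.2247, 0.1084]
orientation: [-180.0, 0.0, -84.1]
force: [-5.0, -0.6, 7.3]
opening: 0.0158
gripper_force: 30.0
```

The force went from -4 to +7 N, so the cover is seated. I'll open part-way and then rise.

Call:
play_rows(motion=[{"x": 0, "y": 0, "z": 0, "rx": 0, "ry": 0, "rz": 0}, {"x": 0, "y": 0, "z": 0, "rx": 0, "ry": 0, "rz": 0}, {"x": 0, "y": 0, "z": 0, "rx": 0, "ry": 0, "rz": 0}, {"x": 0, "y": 0, "z": 0, "rx": 0, "ry": 0, "rz": 0}, {"x": 0, "y": 0, "z": 0, "rx": 0, "ry": 0, "rz": 0}, {"x": 0, "y": 0, "z": 0, "rx": 0, "ry": 0, "rz": 0}], fingers=-0.1)

```text
clock: 16.0
tool_pos: [0.532, 0.2247, 0.1071]
orientation: [-180.0, -0.0, -84.1]
force: [0.4, -0.1, -0.1]
opening: 0.0394
gripper_force: 0.0
```

Call:
play_rows(motion=[{"x": 0, "y": 0, "z": -0.3, "rx": 0, "ry": 0, "rz": 0}, {"x": 0, "y": 0, "z": -0.5, "rx": 0, "ry": 0, "rz": 0}, {"x": 0, "y": 0, "z": -0.8, "rx": 0, "ry": 0, "rz": 0}, {"x": 0, "y": 0, "z": -0.8, "rx": 0, "ry": 0, "rz": 0}, {"x": 0, "y": 0, "z": -0.8, "rx": 0, "ry": 0, "rz": 0}, {"x": 0, "y": 0, "z": -0.8, "rx": 0, "ry": 0, "rz": 0}, {"x": 0.9, "y": 0, "z": -0.3, "rx": 0, "ry": 0, "rz": 0}, {"x": 1, "y": 0, "z": 0, "rx": 0, "ry": 0, "rz": 0}, {"x": 1, "y": 0, "z": 0, "rx": 0, "ry": 0, "rz": 0}, {"x": 1, "y": 0, "z": 0, "rx": 0, "ry": 0, "rz": 0}, {"x": 1, "y": 0, "z": 0, "rx": 0, "ry": 0, "rz": 0}, {"x": 1, "y": 0, "z": 0, "rx": 0, "ry": 0, "rz": 0}, {"x": 1, "y": 0, "z": 0, "rx": 0, "ry": 0, "rz": 0}, {"x": 1, "y": 0, "z": 0, "rx": 0, "ry": 0, "rz": 0}, {"x": 1, "y": 0, "z": 0, "rx": 0, "ry": 0, "rz": 0}, {"x": 1, "y": 0, "z": 0, "rx": 0, "ry": 0, "rz": 0}, {"x": 0, "y": 0, "z": 0, "rx": 0, "ry": 0, "rz": 0}])

```text
clock: 18.12
tool_pos: [0.557, -0.0235, 0.2148]
orientation: [180.0, -0.0, -84.2]
force: [-0.8, 0.2, 0.8]
opening: 0.0397
gripper_force: 0.0
```

Run:
```python
from h import *
im=np.hstack([cams.snapshot('scene')[60:300,240:480],cams.snapshot('top')[160:400,80:320]])
cv2.imwrite('pics/s5.png',cv2.resize(im,(800,400),interpolation=cv2.INTER_CUBIC))
```

```text
(no output)
```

View pics/s5.png

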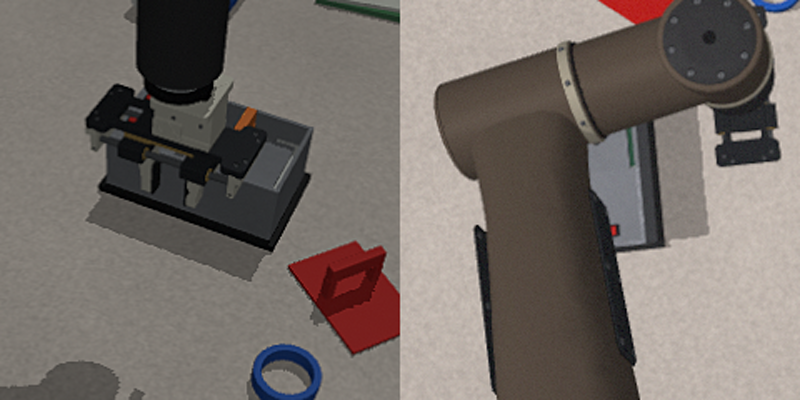

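The arm hides the box here, so I'll move it further away and check.

Call:
play_rows(motion=[{"x": 1, "y": 0, "z": 0, "rx": 0, "ry": 0, "rz": 0}, {"x": 1, "y": 0, "z": 0, "rx": 0, "ry": 0, "rz": 0}, {"x": 1, "y": 0, "z": 0, "rx": 0, "ry": 0, "rz": 0}, {"x": 1, "y": 0, "z": 0, "rx": 0, "ry": 0, "rz": 0}, {"x": 1, "y": 0, "z": 0, "rx": 0, "ry": 0, "rz": 0}, {"x": 1, "y": 0, "z": 0, "rx": 0, "ry": 0, "rz": 0}, {"x": 1, "y": 0, "z": 0, "rx": 0, "ry": 0, "rz": 0}, {"x": 1, "y": 0, "z": 0, "rx": 0, "ry": 0, "rz": 0}, {"x": 1, "y": 0, "z": 0, "rx": 0, "ry": 0, "rz": 0}, {"x": 1, "y": 0, "z": 0, "rx": 0, "ry": 0, "rz": 0}, {"x": 1, "y": 0, "z": 0, "rx": 0, "ry": 0, "rz": 0}, {"x": 1, "y": 0, "z": 0, "rx": 0, "ry": 0, "rz": 0}, {"x": 1, "y": 0, "z": 0, "rx": 0, "ry": 0, "rz": 0}, {"x": 1, "y": 0, "z": 0, "rx": 0, "ry": 0, "rz": 0}, {"x": 0, "y": 0, "z": 0, "rx": 0, "ry": 0, "rz": 0}])

```text
clock: 20.1
tool_pos: [0.5934, -0.3714, 0.214]
orientation: [180.0, 0.0, -84.2]
force: [-0.6, 1.2, 0.1]
opening: 0.0398
gripper_force: 0.0
```

Run:
```python
from h import *
c=cams.get_calibration('top'); t=cams.snapshot('top')
m=cv2.inRange(hsv(t),(5,150,90),(20,255,255)); m[:,280:]=0
k=max(cv2.findContours(m,0,2)[0],key=cv2.contourArea); r=cv2.minAreaRect(k); b=cv2.boxPoints(r)
R=RM([0,0,5.95])[:2,:2]; print(b.round(1).tolist(),((onz(c,b,.138)[:,:2]-[.5186,.2234])@R*1e3).round(1).tolist())
im=np.hstack([cams.snapshot('scene')[60:300,240:480],t[140:380,80:320]])
cv2.imwrite('pics/s6.png',cv2.resize(im,(800,400),interpolation=cv2.INTER_CUBIC))
```

```text
[[164.5, 231.10000610351562], [207.6999969482422, 227.0], [208.60000610351562, 235.8000030517578], [165.39999389648438, 239.89999389648438]] [[22.1, 47.5], [21.0, -53.4], [0.2, -53.6], [1.3, 47.2]]
```

View pics/s6.png

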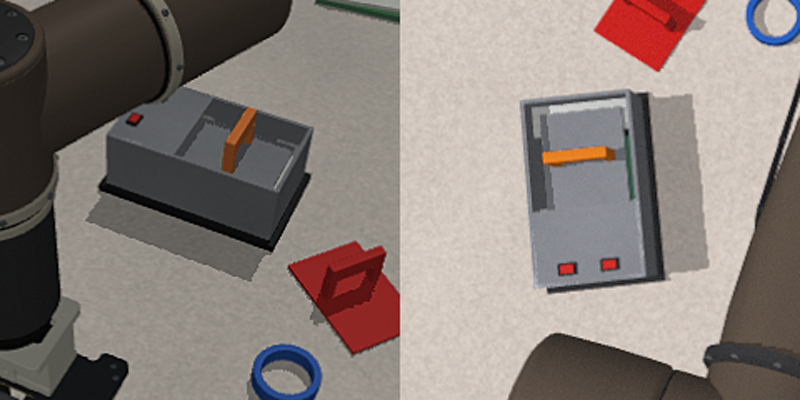

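The cover lies flat in the well with its edge under the lip. Its handle is at (578,155), about x +11 mm, y -3 mm in the box, so the plate is within its play and rests on both ledges. The arm is clear, so I'll hand the job in.

```bash
python3 -c "
from plant import workorder
print(workorder.close_job())"
```

```text
the job is handed in; nothing more can be done
None
```

The grey cover is refitted: tucked under the lip, lying flat on both ledges and released. The short black cover was left alone, and I handed the job in at about 20 s.

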